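# Push the fitting spacer into the bonding jig

### The arm

A 6-joint arm with a two-finger parallel gripper is mounted at the origin on a cart in front of the work surface, level with it; the furniture and walls round the work are solid. World frame = base frame: x ahead of the robot, y to its left, z up, the work surface at z = 0. Lengths are in m, angles in rad, forces in N, time in s.
With the tool pointing down it reaches from about 0.375 to 0.975 m from the base axis. Payload 3.8 kg.
Tool frame: the origin (TCP) lies on the centre line of the jaws, within the pads' length; the fingertips stand 14 mm ahead of it and the grasp point (between the pads) lies 5 mm behind it; z points along the fingers, x is the direction in which the jaws open and shut, and the axes are right-handed (so a half turn about z gives the same grasp; the last joint's range is limited). The gripper opens to 85 mm and grips with 20 to 120 N. Pads are 22 mm wide; open, the fingers measure 114 mm over their backs; the gripper's body (76 mm by 85 mm) begins 54 mm behind the grasp point. The pads swing forward as they close: fully open they stand 13 mm farther back than shut.
Start: joints at [1.076, 0.264, 1.604, -0, 1.274, -0.037], TCP at [0.298, 0.605, 0.245] pointing down, gripper open.
Joint ranges: [-2.63, 2.63], [-0.94, 2.18], [0.31, 2.57], [-1.31, 4.45], [0, 2.66], [-2.55, 2.55]. Speed limits (rad/s): [2.57, 2.57, 3.14, 3.14, 3.14, 3.14].

### API

Orientations are given as a rotation vector (axis times angle).
In Python, from workcell import bot gives the robot as it stands. The module is installed in compiled form; this text tells all that it offers.
- The arm moves only by the tool arm_command, never from a script. Its argument "steps" is one flat list of numbers, 7 for each row, row after row: the shift along the tool's x, y, z in units of 30 mm (1.0 is 30 mm), then the turn, a rotation vector about the tool's x, y, z in units of 6 degrees (1.0 is 6 degrees), then the opening, from 0 (shut) to 1 (fully open). In form: [tx, ty, tz, ax, ay, az, fingers, tx, ty, tz, ax, ay, az, fingers, ...]. A call has 1 to 10 rows; each row shifts and turns the commanded pose from where the row before left it, along the tool's axes as they then stand; what a row does not reach is not made up. A row lasts 1/8 s, in which the tool goes at most 62.5 mm and 10.7 degrees, less where a joint would pass 70% of its speed; a pose out of reach is approached as far as the arm can. A call is refused whole if a number of a shift passes 1 or a number of a turn 1, either way. A call with a gripper value outside its range is refused whole. The fingers move at their own pace and stop on an object; "squeeze" is the grip in N (left out, the last holds). Time passes only in rows, so rows that do not move let the fingers close. It gives the time, the measured TCP pose, the force and the opening at its end, in the units of the state.
- bot.read_state(): the state, without advancing time (a new reading comes with each control period).
- bot.read_camera(name): name is "scene" or "side" or "wrist"; returns a dict with "img" (384x512x3 uint8, red, green, blue), "camera_matrix" (3x3 intrinsics, pixels), "pose" (4x4, takes a point from camera to world coordinates); the wrist camera has in their place "T_tool_cam" (4x4, takes a point from camera to tool coordinates, whose origin is the TCP and whose axes are the tool frame's). Camera axes: x right, y down, z forward; pixel columns grow to the right and rows downward; lengths in m; the calibration is good to about 2 mm. A picture is of the moment at which its call begins: read the wrist's pose just before it. There is no depth.
- bot.finish_job(): hands the job in, once; it reports no verdict.
The state is a dict: "time": time; "q": joint angles; "joint_vel": joint speeds; "joint_torque": joint torques, N m; "tool_pos": TCP position; "tcp_rot": TCP orientation; "wrist_force": force on the tool from outside, world axes, zero at the start; "torque": the same for the moment, N m; "width": opening from 0.0 (shut) to 1.0 (fully open).
Only numpy, scipy, OpenCV 4.12 (cv2) and the standard library are available. Lean on these libraries where they do the work, as an engineer would, in place of code of your own. Each camera call takes 0.05 s, during which the arm holds its last target.

### The job

Set up the bonding jig for the next glue test: stand the orange spacer (the middle of the three thicknesses, the only one that fits the gap) on the jig's dark base plate in front of the gap between the two aluminium jaws, and let go of it. Then push it into the gap until it meets the brass stop at the back. Leave the blue and the green spacer where they are.

Things in the scene. Friction and masses are not known exactly. Their poses are not given: they have to be found in the camera images.
- jig: Fixed jig; dark base plate 190 x 120 x 8 mm, origin at the centre of its underside, x along the gap towards the stop. Two aluminium jaws (tops at z = 38 mm) with a 34 mm gap centred on y = 0, open above: parallel from x = 20 mm to the brass stop (face at x = 65 mm, top z = 32), in front flared to a 58 mm mouth at x = -5 mm. Bare plate before the mouth, x = -95 to -5: set the spacer down here.
- spacer_mid: Orange plastic block, loose, 80 mm long (x), 30 thick (y), 40 tall (z), 0.15 kg; origin at the centre of its underside. Stands on the worktop right of the jig; the three spacers change places. Either end may go first. Home, its centre is at x = 25 mm in the jig's frame, its tail 10 mm outside the mouth. Carry it round the front of the tall glue gun (world x over 0.58 m, y -0.1 to 0.15 m).
- spacer_thin: Blue plastic spacer block, 80 x 18 x 40 mm, same axes and origin; too thin for the gap. To be left where it stands.
- spacer_thick: Green plastic spacer block, 80 x 44 x 40 mm, same axes and origin; too thick for the gap. To be left where it stands.
Not all that is in view belongs to the job. Several things have the shape of the spacer_mid; the one meant has the colours described above.

How it is judged:
On the way:
1. the orange spacer stands, let go, on the base plate in front of the gap (its nose at most 20 mm into the parallel part) (x of spacer_mid in the frame of jig between -0.095 and 0 m and y of spacer_mid in the frame of jig between -0.03 and 0.03 m and z of spacer_mid in the frame of jig between 0.004 and 0.013 m and angle between the x axis of spacer_mid and the x axis of jig, either way round below 0.5 rad and angle between spacer_mid's own z axis and vertical below 0.1 rad and contact force between the fingers and spacer_mid below 0.3 N), for 0.15 s.
At the end, for the whole second after the job is handed in: The orange spacer stands upright on the base plate between the jaws, lined up with the gap (within 10 degrees, 6 mm sideways), its nose within 10 mm of the brass stop, released and at rest (x of spacer_mid in the frame of jig between 0.015 and 0.03 m and y of spacer_mid in the frame of jig between -0.006 and 0.006 m and z of spacer_mid in the frame of jig between 0.004 and 0.013 m and angle between the x axis of spacer_mid and the x axis of jig, either way round below 0.17 rad and angle between spacer_mid's own z axis and vertical below 0.1 rad and linear speed of spacer_mid below 0.02 m/s); the robot touches nothing.
It fails at once if the blue spacer is moved more than 25 mm (distance of spacer_thin from where it was at the start of the episode above 0.025 m).
It fails at once if the green spacer is moved more than 25 mm (distance of spacer_thick from where it was at the start of the episode above 0.025 m).
It also fails if it takes over 48 s, if anything falls off the work surface, if the arm or the gripper's body presses on something with over 40 N, if the wrist force passes 120 N, or if a joint passes its speed limit or range.

## Working session

There is one attempt and no reset: what is moved stays moved. The work goes in short steps, Python scripts to look and compute and a tool call to move; the robot and the scene stay as the last step left them, time stands still between calls to the robot, and variables do not carry over. Pictures are saved under pics/ and viewed, and the job is handed in when it is done.

Besides the shell and the picture viewer there is one more tool, called after "Emit:" by a JSON object that holds its "fn" and its "kwargs", one argument or row to a line. arm_command: Moves the arm, as the interface text tells. Its arguments: {"type":"object","properties":{"steps":{"type":"array","items":{"type":"number"}},"squeeze":{"type":"number"}},"required":["steps"]}

```bash
mkdir -p pics
python3 - <<'E'
from workcell import bot
import cv2,pickle
s=bot.read_state();print({k:s[k] for k in('time','tool_pos','tcp_rot','width')})
d={}
for n in('scene','side'):
    c=bot.read_camera(n);d[n]=c;cv2.imwrite(f'pics/{n}0.png',cv2.resize(c['img'][:,:,::-1],(800,600),interpolation=cv2.INTER_CUBIC))
pickle.dump(d,open('c0.pkl','wb'))
E
```

```text
{'time': 0.0, 'tool_pos': array([0.2980073 , 0.60486376, 0.24394216]), 'tcp_rot': array([ 2.66659804,  1.65882781, -0.00309649]), 'width': 0.9996277675958228}
```

View pics/scene0.png

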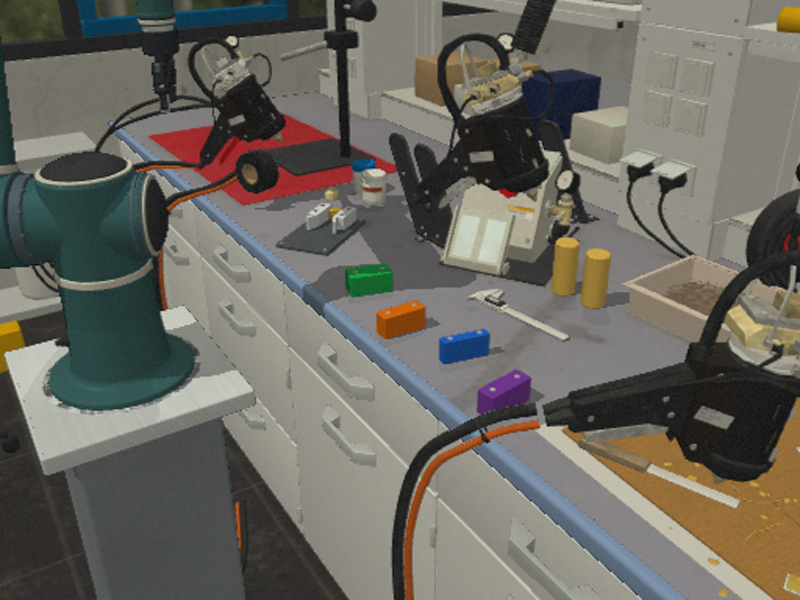

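View pics/side0.png

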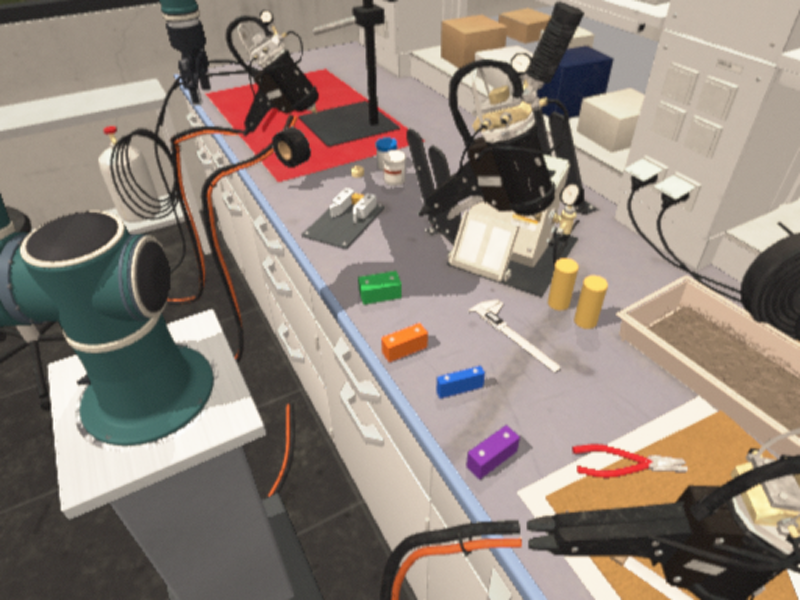

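Both views show the jig plate at about (325,232) in the scene picture and (345,218) in the side picture. The orange block is at (401,318) and (405,342), with green and blue on either side of it. I'll enlarge these areas.

```bash
cat > h.py <<'E'
import numpy as np,cv2,pickle
from scipy.optimize import least_squares
from scipy.spatial.transform import Rotation as R
def ray(c,uv,z):
    K=c['camera_matrix'];T=c['pose'];d=T[:3,:3]@np.linalg.solve(K,[uv[0],uv[1],1]);o=T[:3,3]
    return o+d*(z-o[2])/d[2]
def proj(c,P,T=None):
    T=c['pose'] if T is None else T
    p=(np.atleast_2d(P)-T[:3,3])@T[:3,:3];q=p@c['camera_matrix'].T;return q[:,:2]/q[:,2:]
def crop(img,x0,y0,w,h,s,f):
    cv2.imwrite(f,cv2.resize(img[y0:y0+h,x0:x0+w,::-1],None,fx=s,fy=s,interpolation=cv2.INTER_CUBIC))
E
python3 - <<'E'
from h import *
d=pickle.load(open('c0.pkl','rb'))
a=d['scene']['img'];b=d['side']['img']
A=cv2.resize(a[110:170,170:240],None,fx=8,fy=8,interpolation=cv2.INTER_CUBIC)
B=cv2.resize(b[110:165,185:255],None,fx=8,fy=8,interpolation=cv2.INTER_CUBIC)
cv2.imwrite('pics/jA.png',A[:,:,::-1]);cv2.imwrite('pics/jB.png',B[:,:,::-1])
crop(a,215,160,120,90,6,'pics/oA.png');crop(b,220,165,120,90,6,'pics/oB.png')
E
```

```text
(no output)
```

View pics/jA.png

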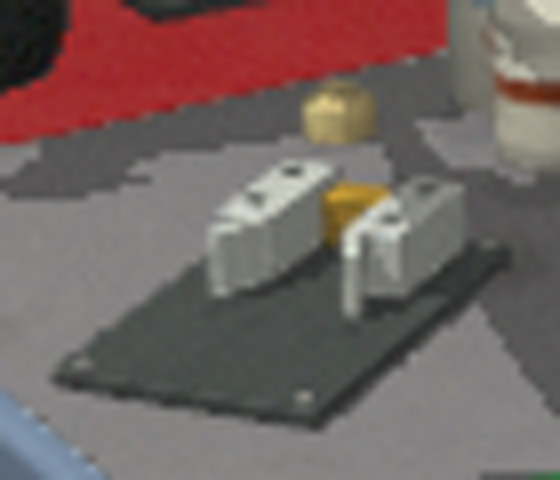

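View pics/jB.png

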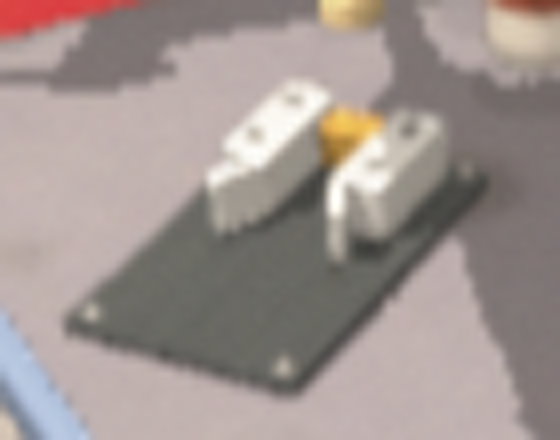

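View pics/oA.png

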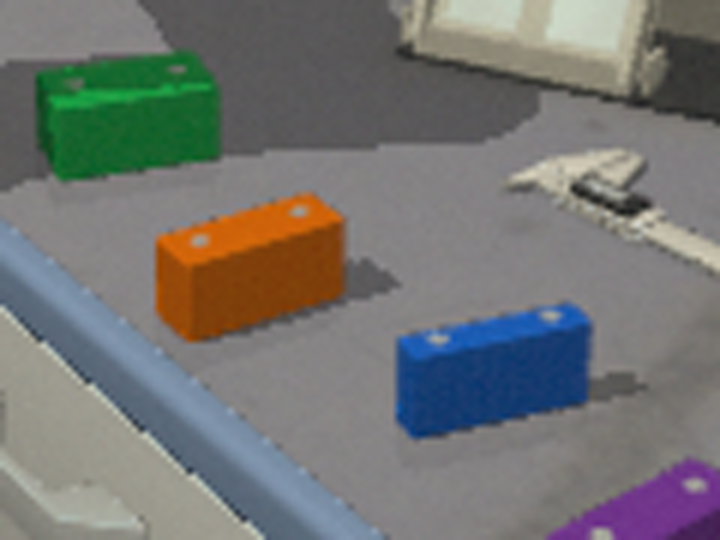

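View pics/oB.png

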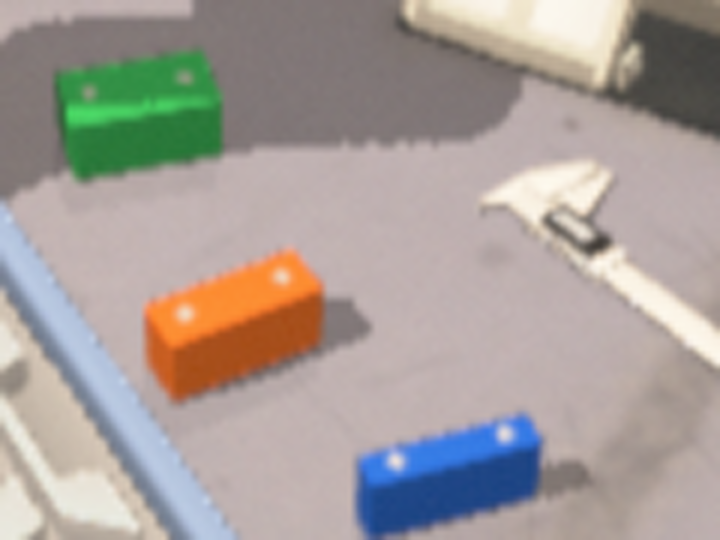

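Run:
```python
from h import *
d=pickle.load(open('c0.pkl','rb'))
def m(p,o,s): return (np.array(p,float)+.5)/s-.5+np.array(o)
def fit(pts,x0):
    def f(v):
        c,s=np.cos(v[2]),np.sin(v[2]);r=[]
        for cam,P,uv in pts:
            P=np.array(P)/1000;W=np.c_[v[0]+c*P[:,0]-s*P[:,1],v[1]+s*P[:,0]+c*P[:,1],P[:,2]]
            r.append(proj(d[cam],W)-uv)
        return np.vstack(r).ravel()
    s=least_squares(f,x0);print(s.x,np.degrees(s.x[2]));print(s.fun.reshape(-1,2).round(1).tolist());return s.x
print([ray(d['scene'],m(p,(170,110),8),.008).round(3) for p in[(58,372),(318,418),(508,252)]])
fit([('scene',[(-95,60,8),(-95,-60,8),(95,-60,8)],m([(58,372),(318,418),(508,252)],(170,110),8)),
('side',[(-95,60,8),(-95,-60,8),(95,-60,8)],m([(68,318),(295,385),(487,180)],(185,110),8))],[.45,.3,0])
def sp(th,A,B):
    P=[(-40,th,40),(-40,-th,40),(40,-th,40),(40,th,40),(-40,-th,0),(40,-th,0),(-40,th,0)]
    return fit([('scene',P,m(A,(215,160),6)),('side',P,m(B,(220,165),6))],[.5,-.1,0])
sp(15,[(157,238),(192,265),(345,218),(313,193),(192,340),(345,297),(160,313)],[(147,305),(178,345),(322,288),(292,250),(180,400),(322,342),(150,365)])
for p in [(50,175),(215,155)]: print('green',ray(d['scene'],m(p,(215,160),6),0).round(3))
for p in [(405,435),(590,400)]: print('blue',ray(d['scene'],m(p,(215,160),6),0).round(3))
c=bot=None
```

```text
[array([0.393, 0.3  , 0.008]), array([0.46 , 0.202, 0.008]), array([0.611, 0.312, 0.008])]
[0.50202925 0.30458254 0.63070847] 36.136933327043366
[[-0.6, 0.5], [0.4, 0.1], [0.8, -0.2], [-0.9, 0.4], [-0.0, 0.0], [0.3, -1.2]]
[ 0.42600725 -0.13003351 -0.00434281] -0.2488248665645223
[[-0.1, 0.0], [0.2, 0.3], [1.0, 0.1], [-0.0, -0.3], [0.4, 1.5], [0.8, 0.3], [-0.3, 1.1], [-0.8, -0.5], [-0.9, -0.2], [0.6, -1.0], [0.2, -1.2], [-0.8, 0.6], [0.4, -0.0], [-0.7, -0.5]]
green [0.413 0.03  0.   ]
green [0.49  0.005 0.   ]
blue [ 0.422 -0.249  0.   ]
blue [ 0.501 -0.269  0.   ]
```

Run:
```python
from h import *
from workcell import bot
d=pickle.load(open('c0.pkl','rb'))
c=d['scene']
print(proj(c,[[.298,.605,.245],[.44,.305,.245],[.426,-.13,.245],[.4,.6,.0],[.58,.15,0],[.58,-.1,0]])*800/512)
# triangulate wheel
def tri(a,b):
    from numpy.linalg import lstsq
    A=[];B=[]
    for cam,uv in(('scene',a),('side',b)):
        c=d[cam];u=np.linalg.solve(c['camera_matrix'],[*(np.array(uv)*.64),1]);u=c['pose'][:3,:3]@u;u/=np.linalg.norm(u);M=np.eye(3)-np.outer(u,u);A.append(M);B.append(M@c['pose'][:3,3])
    return lstsq(np.vstack(A),np.hstack(B),rcond=None)[0].round(3)
print('wheel',tri((257,172),(292,147)),'greenish gripper',tri((165,108),(195,98)),'gun nozzle left',tri((207,160),(248,128)))
print('gun panel corner',tri((440,262),(450,258)),'arm black left',tri((395,138),(413,132)), 'R',R.from_rotvec(bot.read_state()['tcp_rot']).as_matrix().round(3))
```

```text
[[168.95293935 106.2489519 ]
 [287.64709066 126.93573048]
 [400.90581796 190.92125475]
 [226.30257114 203.96340256]
 [391.15661867 251.9028284 ]
 [464.79779657 299.55981209]]
wheel [0.504 0.645 0.047] greenish gripper [0.279 0.575 0.251] gun nozzle left [0.439 0.829 0.042]
gun panel corner [ 0.649  0.07  -0.009] arm black left [0.688 0.301 0.184] R [[ 0.442  0.897 -0.001]
 [ 0.897 -0.442 -0.002]
 [-0.002 -0.    -1.   ]]
```

Emit:
{"fn": "arm_command", "kwargs": {
  "steps": [0,0,0,0,0,-1,1,0,0,0,0,0,-1,1,0,0,0,0,0,-1,1,0,0,0,0,0,-1,1,0,0,0,0,0,-0.37,1],
  "squeeze": 40
}}

```text
time: 0.72
tool_pos: [0.2981, 0.6051, 0.2445]
tcp_rot: [2.219, 2.223, -0.002]
wrist_force: [-0.4, -0.1, 0.7]
width: 0.998
```

Emit:
{"fn": "arm_command", "kwargs": {
  "steps": [-1,0.47,0,0,0,0,1,-1,0.47,0,0,0,0,1,-1,0.47,0,0,0,0,1,-1,0.47,0,0,0,0,1,-1,0.47,0,0,0,0,1,-1,0.47,0,0,0,0,1,-1,0.47,0,0,0,0,1,-1,0.47,0,0,0,0,1,-1,0.47,0,0,0,0,1,-1,0.47,0,0,0,0,1]
}}

```text
time: 1.98
tool_pos: [0.4393, 0.3042, 0.2448]
tcp_rot: [-2.221, -2.221, 0.001]
wrist_force: [-1.0, 0.8, 0.3]
width: 0.997
```

```bash
cat > w.py <<'E'
from h import *
from workcell import bot
import sys
s=bot.read_state();c=bot.read_camera('wrist')
T=np.eye(4);T[:3,:3]=R.from_rotvec(s['tcp_rot']).as_matrix();T[:3,3]=s['tool_pos'];c['pose']=T@c['T_tool_cam']
pickle.dump(c,open(f'{sys.argv[1]}.pkl','wb'))
cv2.imwrite(f'pics/{sys.argv[1]}.png',cv2.resize(c['img'][:,:,::-1],(800,600),interpolation=cv2.INTER_CUBIC))
print(s['time'],s['tool_pos'],s['tcp_rot'])
E
python3 w.py w1
```

```text
1.975 [0.43931617 0.30423874 0.2447937 ] [-2.22144591e+00 -2.22123690e+00  1.25948364e-03]
```

View pics/w1.png

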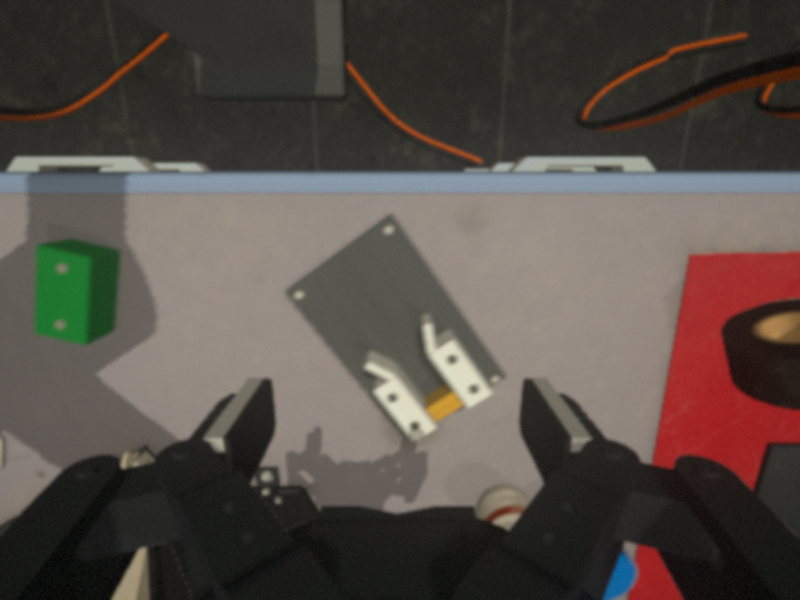

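The wrist view shows the whole jig, with front plate corners at (390,215) and (288,292) and the rear left corner at (505,377). I'll refine these in a crop.

Run:
```python
from h import *
c=pickle.load(open('w1.pkl','rb'));crop(c['img'],175,130,160,160,5,'pics/w1c.png')
img=cv2.imread('pics/w1c.png');cv2.imwrite('pics/w1c.png',cv2.resize(img[:,:],(600,600)))
```

```text
(no output)
```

View pics/w1c.png

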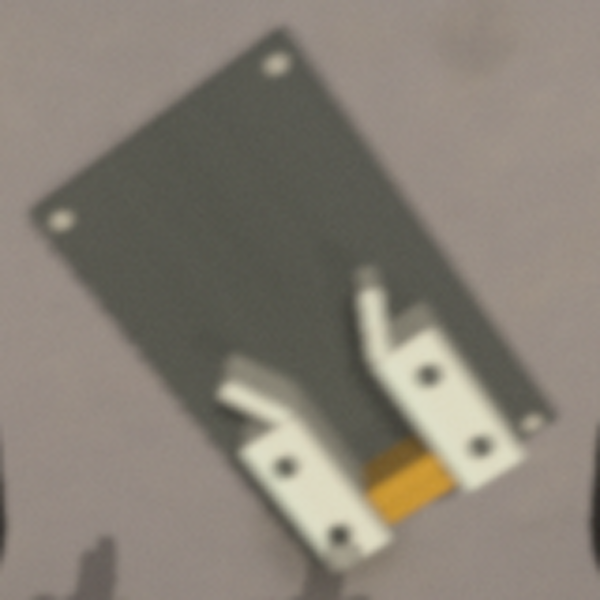

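Run:
```python
from h import *
c=pickle.load(open('w1.pkl','rb'))
P=np.array([(-95,60,8),(-95,-60,8),(95,60,8),(-5,29,38),(-5,-29,38),(20,17,38),(20,-17,38)])/1000
uv=(np.array([(285,27),(33,212),(557,410),(357,290),(240,378),(373,365),(293,418)])+.5)/3.75-.5+np.array([175,130])
def f(v,n=7):
    k,s=np.cos(v[2]),np.sin(v[2]);Q=P[:n]
    return (proj(c,np.c_[v[0]+k*Q[:,0]-s*Q[:,1],v[1]+s*Q[:,0]+k*Q[:,1],Q[:,2]])-uv[:n]).ravel()
for n in(3,7):
    r=least_squares(f,[.5,.3,.6],args=(n,));print(r.x,np.degrees(r.x[2]),r.fun.reshape(-1,2).round(1).tolist())
```

```text
[0.50174939 0.30627652 0.62401851] 35.75362679712135 [[-0.1, -1.3], [-1.7, 0.2], [1.9, 1.8]]
[0.50189512 0.30615841 0.62425848] 35.76737633559659 [[-0.2, -1.2], [-1.8, 0.3], [1.8, 1.9], [1.3, 0.6], [-2.5, 0.6], [0.3, -0.4], [1.2, -1.1]]
```

Emit:
{"fn": "arm_command", "kwargs": {
  "steps": [-1,0,0,0,0,0,1,-1,0,0,0,0,0,1,-1,0,0,0,0,0,1,-1,0,0,0,0,0,1,-1,0,0,0,0,0,1,-1,0,0,0,0,0,1,-1,0,0,0,0,0,1,-1,0,0,0,0,0,1,-1,0,0,0,0,0,1,-1,0,0,0,0,0,1]
}}

```text
time: 3.28
tool_pos: [0.4388, 0.0047, 0.2449]
tcp_rot: [-2.221, -2.221, 0.001]
wrist_force: [0.6, -0.1, -0.3]
width: 0.999
```

Emit:
{"fn": "arm_command", "kwargs": {
  "steps": [-1,-0.1,0,0,0,0,1,-1,-0.1,0,0,0,0,1,-1,-0.1,0,0,0,0,1,-1,-0.1,0,0,0,0,1,-0.48,-0.04,0,0,0,0,1,0,0,1,0,0,0,1,0,0,1,0,0,0,1,0,0,0,0,0,0,1]
}}

```text
time: 4.28
tool_pos: [0.4238, -0.1278, 0.1826]
tcp_rot: [-2.217, -2.217, 0.004]
wrist_force: [-0.6, -0.1, -0.2]
width: 0.999
```

```bash
python3 w.py w2
```

```text
4.275 [ 0.42378129 -0.1277639   0.18259693] [-2.21739853 -2.21713941  0.0037637 ]
```

View pics/w2.png

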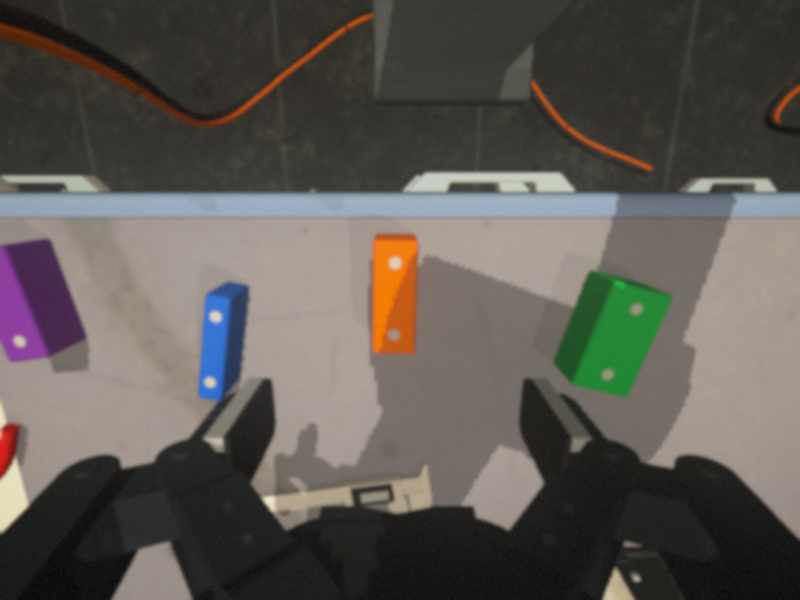

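The orange block lies straight under the gripper. Its top corners are about (374,238), (416,238), (415,352) and (374,352).

Run:
```python
from h import *
from workcell import bot
c=pickle.load(open('w2.pkl','rb'))
for p in[(374,238),(416,238),(415,352),(374,352),(395,263),(394,335)]: print(ray(c,np.array(p)*.64,.04).round(4))
print('blue',[ray(c,np.array(p)*.64,.04).round(3).tolist() for p in[(225,287),(210,395)]],'green',[ray(c,np.array(p)*.64,.04).round(3).tolist() for p in[(592,275),(558,362)]])
s=bot.read_state();print(s['tool_pos'],R.from_rotvec(s['tcp_rot']).as_matrix().round(3))
```

```text
[ 0.3837 -0.1422  0.04  ]
[ 0.3837 -0.115   0.04  ]
[ 0.463  -0.1147  0.04  ]
[ 0.463  -0.1434  0.04  ]
[ 0.4    -0.1286  0.04  ]
[ 0.4503 -0.1294  0.04  ]
blue [[0.416, -0.242, 0.04], [0.496, -0.262, 0.04]] green [[0.408, 0.002, 0.04], [0.471, -0.014, 0.04]]
[ 0.42513391 -0.12822381  0.1843779 ] [[-0.     1.    -0.003]
 [ 1.     0.     0.001]
 [ 0.001 -0.003 -1.   ]]
```

Emit:
{"fn": "arm_command", "kwargs": {
  "steps": [0,0,1,0,0,0,1,0,0,1,0,0,0,1,0,0,1,0,0,0,1,0,0,1,0,0,0,1,0,0,1,0,0,0,1,0,0,0.4,0,0,0,1,0,0,0,0,0,0,1]
}}

```text
time: 5.2
tool_pos: [0.4264, -0.1289, 0.0236]
tcp_rot: [-2.221, -2.221, 0.0]
wrist_force: [0.4, -0.5, -0.0]
width: 1.003
```

Emit:
{"fn": "arm_command", "kwargs": {
  "steps": [0,0,0,0,0,0,0,0,0,0,0,0,0,0,0,0,0,0,0,0,0,0,0,0,0,0,0,0,0,0,0,0,0,0,0,0,0,0,0,0,0,0]
}}

```text
time: 5.95
tool_pos: [0.4268, -0.1293, 0.0242]
tcp_rot: [2.221, 2.22, 0.001]
wrist_force: [-2.0, 0.1, 6.1]
width: 0.342
```

Emit:
{"fn": "arm_command", "kwargs": {
  "steps": [0,0,-0.5,0,0,0,0,0,0,-1,0,0,0,0,0,0,-1,0,0,0,0,0,0,-1,0,0,0,0,0,0,0,0,0,0,0]
}}

```text
time: 6.58
tool_pos: [0.4281, -0.1297, 0.1312]
tcp_rot: [2.218, 2.217, 0.004]
wrist_force: [-0.1, -0.4, -1.6]
width: 0.344
```

```bash
python3 w.py w3
```

```text
6.575 [ 0.42805113 -0.1296694   0.13121958] [2.21763593 2.21732026 0.00408294]
```

View pics/w3.png

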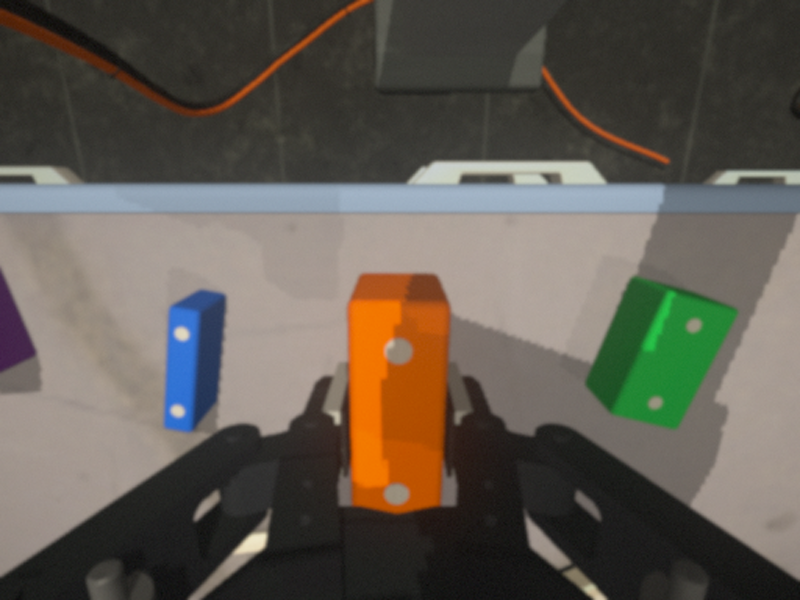

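The block is held square in the pads, and the bottom edges show no tilt. I'll carry it to the jig along x of about 0.43 to 0.46.

Emit:
{"fn": "arm_command", "kwargs": {
  "steps": [1,0,0,0,0,0,0,1,0,0,0,0,0,0,1,0,0,0,0,0,0,1,0,0,0,0,0,0,1,0,0,0,0,0,0,1,0,0,0,0,0,0,1,0,0,0,0,0,0,1,0,0,0,0,0,0,1,0.2,0,0,0,0,0,1,0.2,0,0,0,0,0]
}}

```text
time: 7.88
tool_pos: [0.4365, 0.1715, 0.1262]
tcp_rot: [-2.22, -2.22, 0.005]
wrist_force: [0.7, -0.9, -1.3]
width: 0.342
```

Emit:
{"fn": "arm_command", "kwargs": {
  "steps": [1,0.2,0,0,0,0,0,1,0.2,0,0,0,0,0,1,0.2,0,0,0,0,0,0.57,0.15,0,0,0,0,0,0,0,0,0,0,-1,0,0,0,0,0,0,-1,0,0,0,0,0,0,-1,0,0,0,0,0,0,-1,0,0,0,0,0,0,-1,0,0,0,0,0,0,-1,0]
}}

```text
time: 9.12
tool_pos: [0.4598, 0.2773, 0.127]
tcp_rot: [-1.422, -2.8, 0.004]
wrist_force: [0.3, 0.3, -1.2]
width: 0.348
```

Emit:
{"fn": "arm_command", "kwargs": {
  "steps": [0,0,0,0,0,0,0,0,0,0,0,0,0,0]
}}

```text
time: 9.38
tool_pos: [0.4602, 0.2777, 0.1276]
tcp_rot: [-1.429, -2.797, 0.002]
wrist_force: [-0.5, 0.1, -0.8]
width: 0.346
```

```bash
python3 w.py w4
python3 - <<'E'
from h import *
from workcell import bot
for n in('scene','side'):
    c=bot.read_camera(n);crop(c['img'],150,60,160,120,5,f'pics/{n}4.png')
s=bot.read_state();r=R.from_rotvec(s['tcp_rot']).as_matrix();print(s['tool_pos'],np.degrees(np.arctan2(r[1,0],r[0,0])),r[2])
E
```

```text
9.375 [0.4601922  0.27774264 0.12763221] [-1.42879776e+00 -2.79718018e+00  1.70574282e-03]
[0.4604796  0.27801616 0.12809259] 125.93784213603321 [ 8.09562426e-07 -3.74313548e-04 -9.99999930e-01]
```

View pics/w4.png

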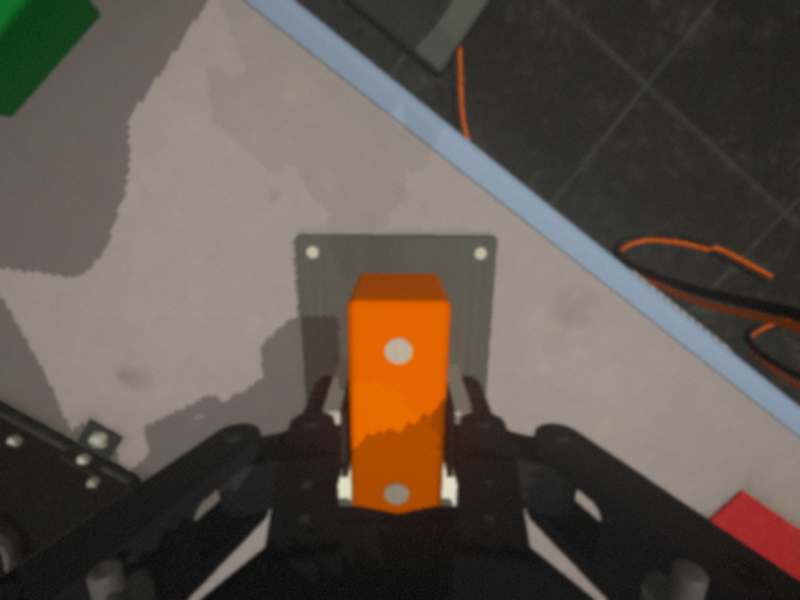

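View pics/scene4.png

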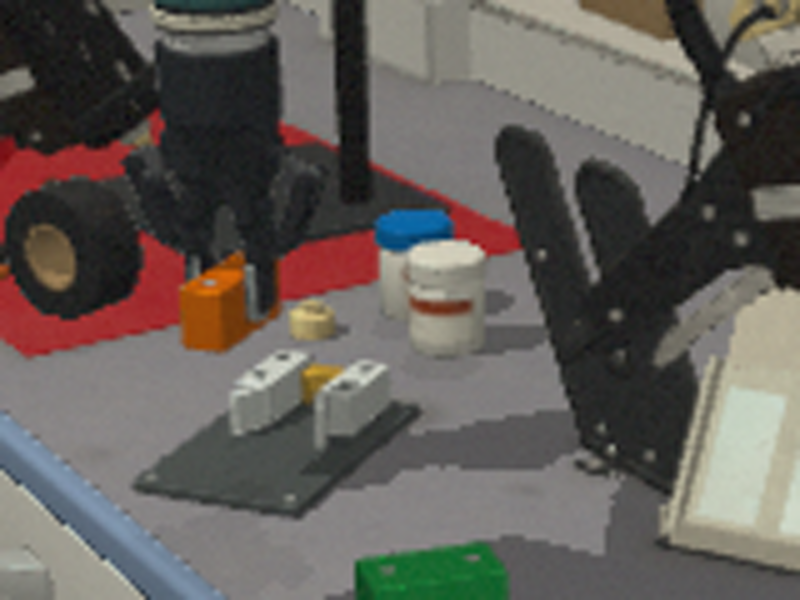

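The tool is square to the plate, which is level in the view, and it sits about 2 mm to the jig's +y side. Pose arithmetic and the picture agree on this. I'll correct it and lower.

Emit:
{"fn": "arm_command", "kwargs": {
  "steps": [-0.06,0,0,0,0,0,0,0,0,0.7,0,0,0,0,0,0,0.7,0,0,0,0,0,0,0.7,0,0,0,0,0,0,0.6,0,0,0,0,0,0,0.3,0,0,0,0,0,0,0,0,0,0,0,0,0,0,0,0,0,0]
}}

```text
time: 10.52
tool_pos: [0.4623, 0.2771, 0.039]
tcp_rot: [1.426, 2.798, 0.002]
wrist_force: [-0.7, 1.4, -0.5]
width: 0.344
```

Emit:
{"fn": "arm_command", "kwargs": {
  "steps": [0,0,0.1,0,0,0,0,0,0,0.08,0,0,0,0,0,0,0,0,0,0,0,0,0,0,0,0,0,0]
}}

```text
time: 11.02
tool_pos: [0.4616, 0.2767, 0.0329]
tcp_rot: [1.427, 2.799, 0.0]
wrist_force: [-0.5, 0.0, -1.4]
width: 0.344
```

Emit:
{"fn": "arm_command", "kwargs": {
  "steps": [0,0,0.05,0,0,0,0,0,0,0,0,0,0,0,0,0,0,0,0,0,0]
}}

```text
time: 11.4
tool_pos: [0.4619, 0.2768, 0.0322]
tcp_rot: [1.426, 2.799, 0.0]
wrist_force: [-1.7, -1.2, 5.7]
width: 0.345
```

Contact with the plate shows as 5.7 N, so I'll release.

Emit:
{"fn": "arm_command", "kwargs": {
  "steps": [0,0,0,0,0,0,0.7,0,0,0,0,0,0,0.7,0,0,0,0,0,0,0.7,0,0,0,0,0,0,0.7,0,0,0,0,0,0,0.7,0,0,-1,0,0,0,0.7,0,0,-1,0,0,0,0.7,0,0,-1,0,0,0,0.7]
}}

```text
time: 12.4
tool_pos: [0.4615, 0.2766, 0.1221]
tcp_rot: [-1.426, -2.799, 0.0]
wrist_force: [0.9, 1.0, 0.4]
width: 0.7
```

Emit:
{"fn": "arm_command", "kwargs": {
  "steps": [0,0,-1,0,0,0,0,0,0,-0.5,0,0,0,0,0,0,0,0,0,0,0,0,0,0,0,0,0,0]
}}

```text
time: 12.9
tool_pos: [0.4608, 0.2762, 0.1649]
tcp_rot: [-1.426, -2.798, 0.003]
wrist_force: [0.2, -0.3, 0.2]
width: -0.002
```

```bash
python3 w.py w5
python3 - <<'E'
from h import *
from workcell import bot
c=bot.read_camera('side');crop(c['img'],150,80,140,105,5,'pics/side5.png')
E
```

```text
12.9 [0.46079859 0.27623531 0.16493961] [-1.42594329 -2.79786482  0.00301832]
```

View pics/w5.png

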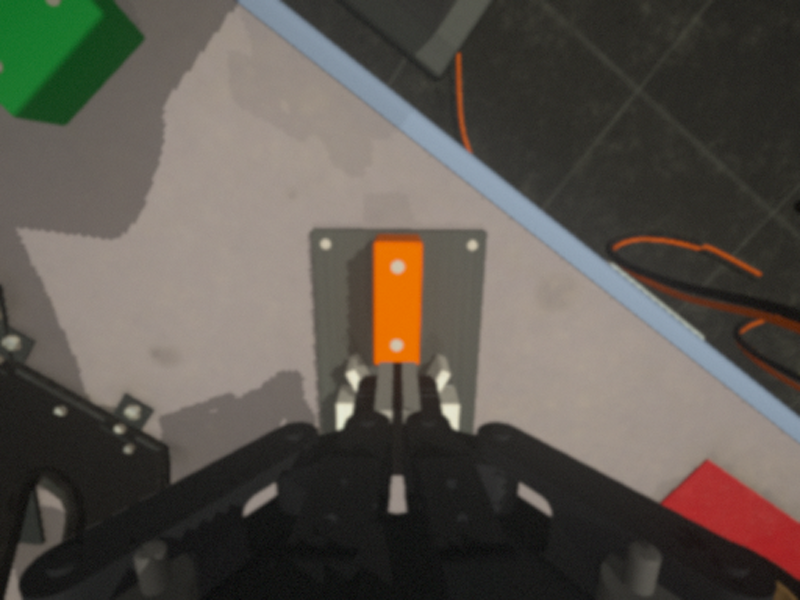

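View pics/side5.png

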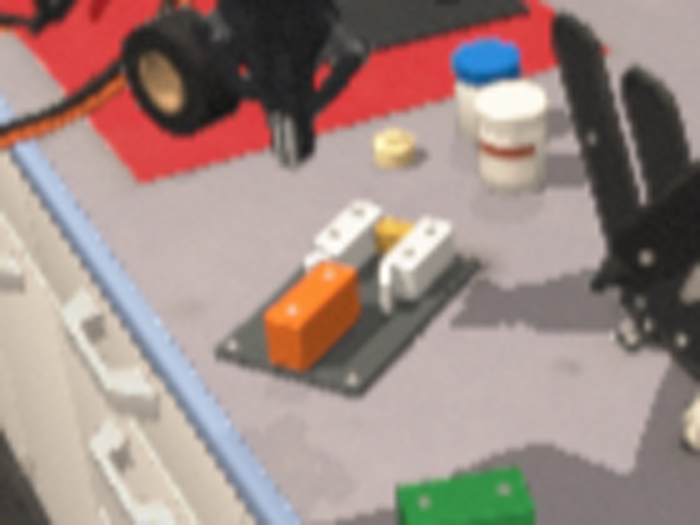

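The block stands on the plate, straight and centred at about jig x = -50, and is let go. Next the shut fingers go behind its tail to push.

Emit:
{"fn": "arm_command", "kwargs": {
  "steps": [0,-0.8,0,0,0,0,0,0,-0.8,0,0,0,0,0,0,-0.75,0,0,0,0,0,0,0,0,0,0,0,0,0,0,0.9,0,0,0,0,0,0,0.9,0,0,0,0,0,0,0.9,0,0,0,0,0,0,0.9,0,0,0,0,0,0,0.8,0,0,0,0,0,0,0,0,0,0,0]
}}

```text
time: 14.25
tool_pos: [0.4031, 0.2346, 0.0321]
tcp_rot: [-1.425, -2.796, 0.006]
wrist_force: [-0.3, -0.7, 0.2]
width: 0.001
```

```bash
cat > st.py <<'E'
from h import *
from workcell import bot
s=bot.read_state();r=R.from_rotvec(s['tcp_rot']).as_matrix();a=np.radians(35.9)
v=s['tool_pos'][:2]-[.502,.3057];print(s['time'],'jig xy',v@[np.cos(a),np.sin(a)],v@[-np.sin(a),np.cos(a)],'z',s['tool_pos'][2],'yaw',np.degrees(np.arctan2(r[1,0],r[0,0])),s['wrist_force'])
c=bot.read_camera('side');crop(c['img'],150,80,140,105,5,'pics/side%d.png'%round(s['time']*100))
E
python3 st.py; python3 w.py w6
```

```text
14.25 jig xy -0.12176141097607214 0.00038199945713174375 z 0.03207063199865811 yaw 125.99000468315957 [-0.25851134 -0.69137796  0.23983587]
14.3 [0.40425231 0.23518861 0.03342832] [-1.42579984 -2.79777258  0.00307105]
```

View pics/w6.png

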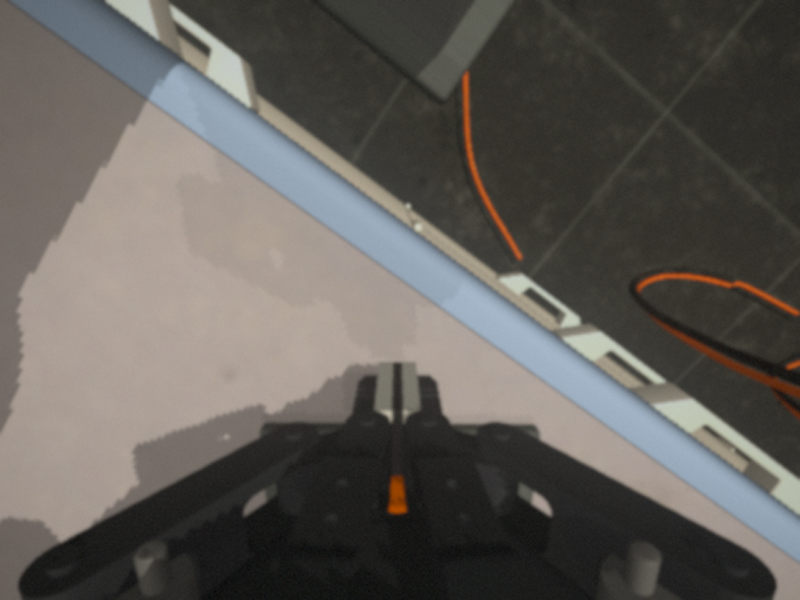

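The fingers are behind the tail, with the orange block just visible beyond them at (397,495). I'll push slowly.

Emit:
{"fn": "arm_command", "kwargs": {
  "steps": [0,0.25,0,0,0,0,0,0,0.25,0,0,0,0,0,0,0.25,0,0,0,0,0,0,0.25,0,0,0,0,0,0,0.25,0,0,0,0,0,0,0.25,0,0,0,0,0,0,0.25,0,0,0,0,0]
}}

```text
time: 15.22
tool_pos: [0.4474, 0.2664, 0.0343]
tcp_rot: [-1.426, -2.799, 0.0]
wrist_force: [-1.6, 0.4, 1.1]
width: 0.003
```

```bash
python3 st.py; ls -t pics|head -1; cp pics/$(ls -t pics|head -1) pics/p1.png
```

```text
15.225 jig xy -0.06730231882483896 0.00016943618901699349 z 0.034280505828549454 yaw 125.99044606254118 [-1.58510201  0.37872738  1.05236497]
side1522.png
```

View pics/p1.png

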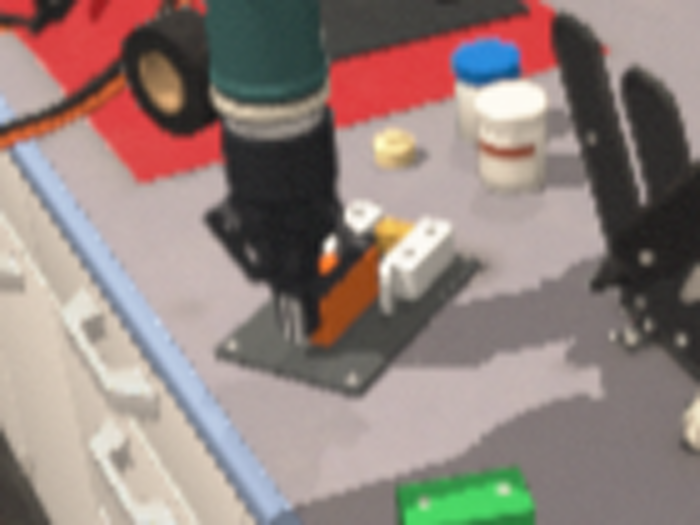

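Emit:
{"fn": "arm_command", "kwargs": {
  "steps": [0,0.2,0,0,0,0,0,0,0.2,0,0,0,0,0,0,0.2,0,0,0,0,0,0,0.2,0,0,0,0,0,0,0.2,0,0,0,0,0,0,0,0,0,0,0,0]
}}

```text
time: 16.02
tool_pos: [0.4721, 0.2842, 0.0346]
tcp_rot: [1.426, 2.799, 0.001]
wrist_force: [0.1, 0.5, 0.3]
width: -0.001
```

```bash
python3 st.py; cp pics/$(ls -t pics|head -1) pics/p2.png
```

```text
16.025 jig xy -0.036842322742276945 0.00015563701683630213 z 0.034593515102768556 yaw 125.99281236486013 [0.05062856 0.47709589 0.32589252]
```

View pics/p2.png

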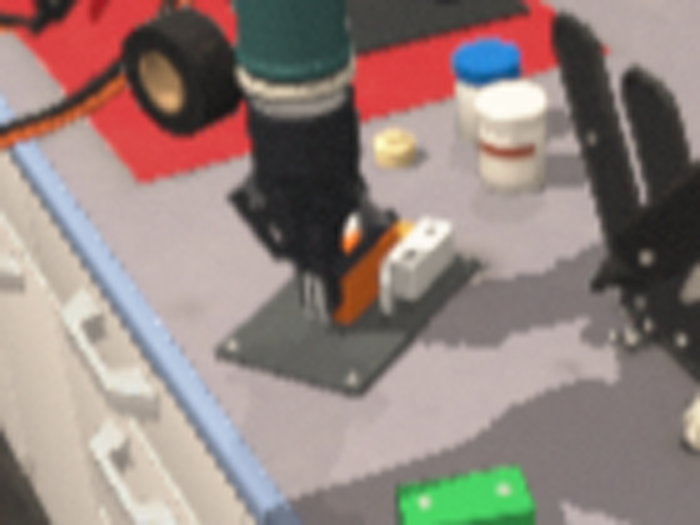

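The block is sliding into the gap with hardly any force. Now small steps until it meets the stop.

Emit:
{"fn": "arm_command", "kwargs": {
  "steps": [0,0.1,0,0,0,0,0,0,0.1,0,0,0,0,0,0,0.05,0,0,0,0,0,0,0,0,0,0,0,0]
}}

```text
time: 16.58
tool_pos: [0.4776, 0.2883, 0.0344]
tcp_rot: [1.426, 2.799, 0.0]
wrist_force: [-0.3, 0.5, 0.4]
width: -0.0
```

Emit:
{"fn": "arm_command", "kwargs": {
  "steps": [0,0.05,0,0,0,0,0,0,0.05,0,0,0,0,0,0,0,0,0,0,0,0]
}}

```text
time: 16.95
tool_pos: [0.4801, 0.2901, 0.0344]
tcp_rot: [1.426, 2.799, 0.001]
wrist_force: [-0.1, -0.8, 0.1]
width: 0.002
```

Emit:
{"fn": "arm_command", "kwargs": {
  "steps": [0,0.05,0,0,0,0,0,0,0,0,0,0,0,0]
}}

```text
time: 17.2
tool_pos: [0.4812, 0.2909, 0.0344]
tcp_rot: [1.426, 2.799, 0.0]
wrist_force: [0.3, 0.3, 0.4]
width: 0.002
```

Emit:
{"fn": "arm_command", "kwargs": {
  "steps": [0,0.05,0,0,0,0,0,0,0,0,0,0,0,0,0,0,0,0,0,0,0]
}}

```text
time: 17.58
tool_pos: [0.4823, 0.2917, 0.0343]
tcp_rot: [-1.426, -2.799, -0.0]
wrist_force: [-0.6, -0.6, 0.5]
width: 0.005
```

Emit:
{"fn": "arm_command", "kwargs": {
  "steps": [0,0.05,0,0,0,0,0,0,0,0,0,0,0,0,0,0,0,0,0,0,0]
}}

```text
time: 17.95
tool_pos: [0.4822, 0.2918, 0.0341]
tcp_rot: [-1.426, -2.798, 0.004]
wrist_force: [-3.5, -2.5, 3.3]
width: 0.0
```

```bash
python3 st.py; cp pics/$(ls -t pics|head -1) pics/p3.png; python3 w.py w7
```

```text
17.95 jig xy -0.024190872780573927 0.0003039240799291261 z 0.0340703781035982 yaw 125.99456888298373 [-3.53470909 -2.52412137  3.27579234]
18.0 [0.48228289 0.29176252 0.03410285] [-1.42572731 -2.79768783  0.00422093]
```

View pics/p3.png

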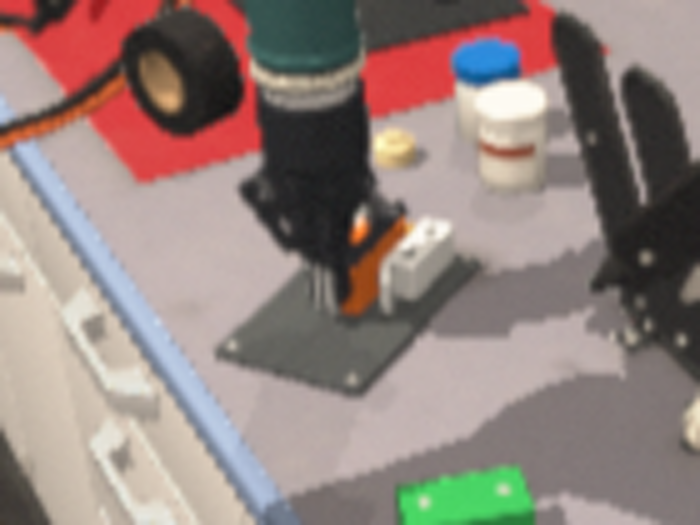

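The force rose to about 4 N and the tool stopped at jig x = -24 mm, where I expected the stop at about -26 mm. Now back off, lift and check.

Emit:
{"fn": "arm_command", "kwargs": {
  "steps": [0,-0.5,0,0,0,0,0,0,-0.8,0,0,0,0,0,0,0,-0.9,0,0,0,0,0,0,-0.9,0,0,0,0,0,0,-0.9,0,0,0,0,0,-0.9,-0.9,0,0,0,0,0,-0.9,-0.9,0,0,0,0,0,0,0,0,0,0,0,0,0,0,0,0,0,0]
}}

```text
time: 19.18
tool_pos: [0.4084, 0.238, 0.169]
tcp_rot: [1.426, 2.798, 0.001]
wrist_force: [-0.2, -0.9, -0.9]
width: -0.001
```

```bash
python3 w.py w8; python3 st.py; cp pics/$(ls -t pics|head -1) pics/p4.png
python3 - <<'E'
from h import *
from workcell import bot
c=bot.read_camera('scene');pickle.dump(c,open('s8.pkl','wb'));crop(c['img'],170,100,130,100,6,'pics/s8.png')
c=bot.read_camera('side');pickle.dump(c,open('d8.pkl','wb'))
E
```

```text
19.175 [0.40839939 0.23800673 0.16900764] [1.42648366e+00 2.79841745e+00 1.45909293e-03]
19.225 jig xy -0.11566045056941278 0.00011017439870855427 z 0.16851452977007203 yaw 125.98486841661546 [0.60929149 0.12903473 0.49797893]
```

View pics/w8.png

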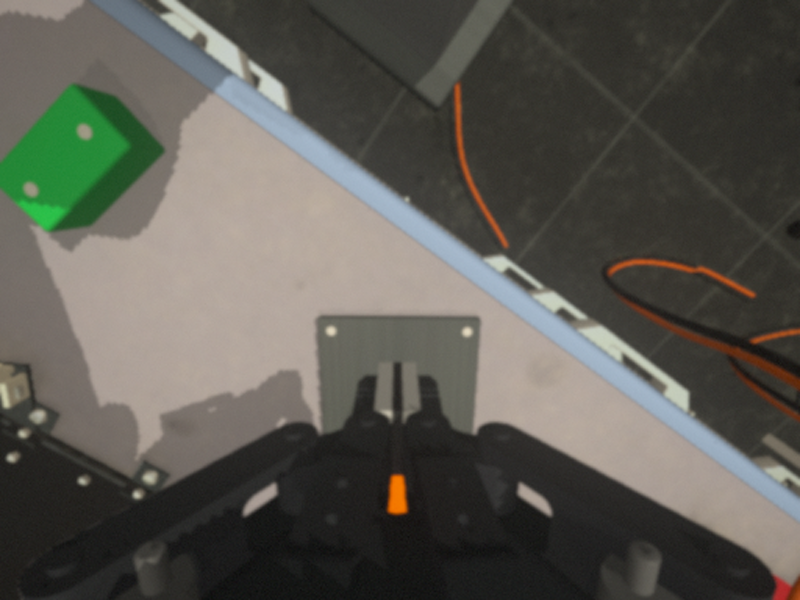

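View pics/s8.png

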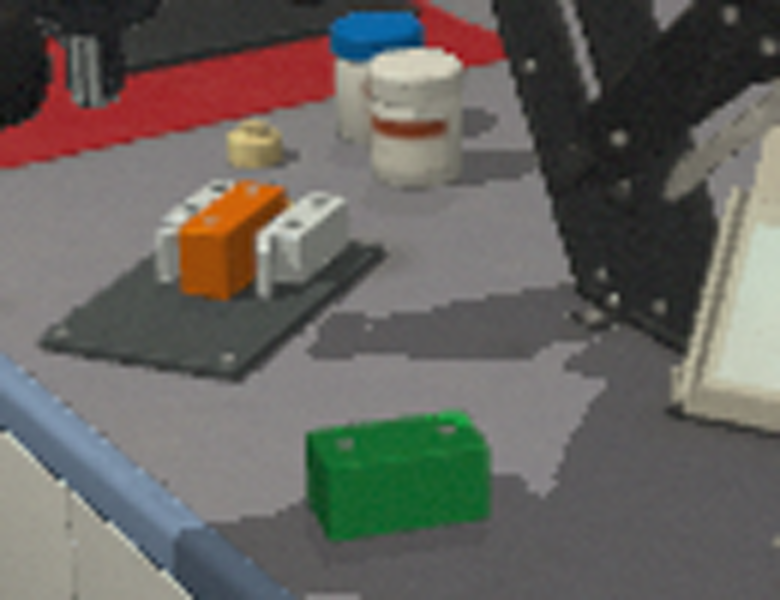

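View pics/p4.png

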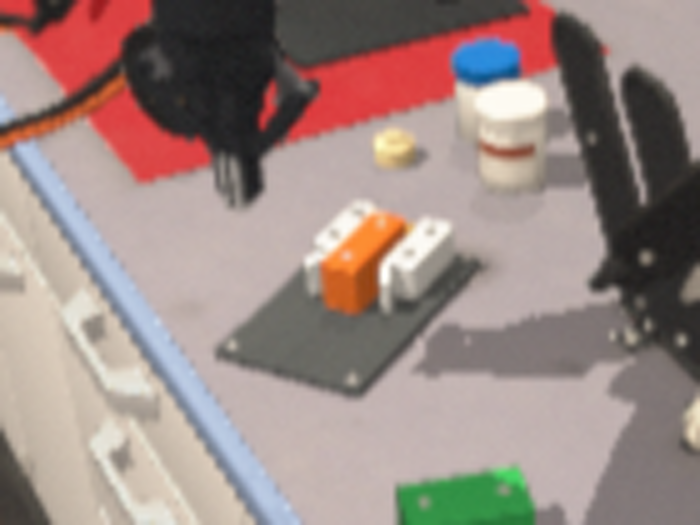

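Both views show the block seated between the jaws and covering the brass stop's face. I'll check its depth by projecting the home pose.

Run:
```python
from h import *
J=(.502,.3057,np.radians(35.9))
def W(P):
    P=np.array(P)/1000;k,s=np.cos(J[2]),np.sin(J[2]);return np.c_[J[0]+k*P[:,0]-s*P[:,1],J[1]+s*P[:,0]+k*P[:,1],P[:,2]]
for n,o,sc in(('s8',(170,100),6),('d8',(150,80),5)):
    c=pickle.load(open(n+'.pkl','rb'))
    for cx in(25,15):
        P=[(cx-40,15,48),(cx-40,-15,48),(cx+40,15,48),(cx+40,-15,48),(cx-40,-15,8),(cx-40,15,8)]
        print(n,cx,((proj(c,W(P))-o+.5)*sc-.5).round(0).tolist())
    print('plate',((proj(c,W([(-95,60,8),(-95,-60,8),(95,-60,8)]))-o+.5)*sc-.5).round(0).tolist())
crop(c['img'],200,115,50,40,14,'pics/d8.png')
```

```text
s8 25 [[177.0, 231.0], [226.0, 238.0], [242.0, 183.0], [290.0, 189.0], [230.0, 306.0], [181.0, 299.0]]
s8 15 [[169.0, 237.0], [218.0, 245.0], [234.0, 189.0], [282.0, 195.0], [222.0, 313.0], [173.0, 305.0]]
plate [[38.0, 341.0], [239.0, 374.0], [385.0, 247.0]]
d8 25 [[318.0, 260.0], [354.0, 269.0], [372.0, 208.0], [407.0, 217.0], [358.0, 316.0], [323.0, 307.0]]
d8 15 [[311.0, 267.0], [347.0, 276.0], [365.0, 215.0], [400.0, 223.0], [352.0, 323.0], [316.0, 314.0]]
plate [[212.0, 349.0], [358.0, 390.0], [480.0, 256.0]]
```

View pics/d8.png

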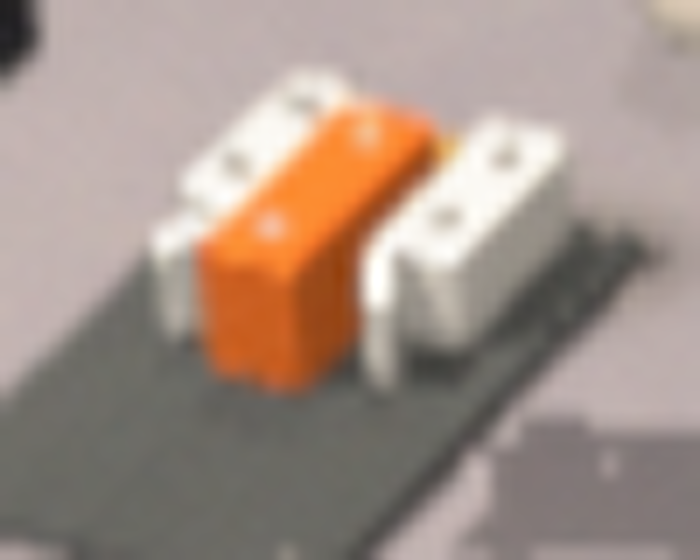

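Run:
```python
from workcell import bot
s=bot.read_state();print(s['time'],s['wrist_force'],abs(s['joint_vel']).max());print(bot.finish_job())
```

```text
19.375 [ 1.09002474 -0.94570423  0.81565102] 0.0032342324169877513
the job is handed in; nothing more can be done
None
```

The orange spacer is in the gap, pushed up to the brass stop. I handed the job in at 19.4 s of the 48 s allowed; the hand-in reports no verdict.

- **Placing:** I set the spacer on the base plate at about x = -50 mm in the jig's frame, centred and straight. I let go of it there, and the pictures showed it standing upright.
- **Pushing:** I pushed its tail with the shut fingers. The force rose to about 4 N and the tool stopped at jig x = -24 mm, against about -26 mm expected at the stop. I then backed the gripper off and raised it clear.
- **Final check:** In the scene view, the spacer's tail matches the projected home pose (centre at x = 25 mm) within about 1–2 pixels. The side view is a rougher match, within 2–3 pixels. The spacer looks upright and lined up, and the arm was still and clear of everything.
- **Other spacers:** The arm did not touch the blue or green spacer. The blue one was not in the last close-up pictures.

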